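Right the tipped sample bottle and hold the bench camera up at its second stop

ROBOT

A 7-joint arm with a two-finger parallel gripper is mounted at the origin on the work surface. World frame = base frame: x ahead of the robot, y to its left, z up, the work surface at z = 0. Lengths are in m, angles in rad, forces in N, time in s.
With the tool pointing down it reaches from about 0.35 to 0.775 m from the base axis. Payload 3.1 kg.
Tool frame: the origin (TCP) lies midway between the tips of the shut fingers; the grasp point (between the pads) lies 19 mm behind it; x points along the fingers, z is the direction in which the jaws open and shut, and the axes are right-handed (so a half turn about x gives the same grasp; the last joint's range is limited). The gripper opens to 85 mm and grips with 20 to 120 N. Pads are 22 mm wide; open, the fingers measure 114 mm over their backs; the gripper's body (76 mm by 85 mm) begins 54 mm behind the grasp point. The pads swing forward as they close: fully open they stand 13 mm farther back than shut.
Start: joints at [-0.042, 0.311, 0.014, 1.512, -0.004, 1.319, -0.027], TCP at [0.55, 0, 0.231] pointing down, gripper open.
Joint ranges: [-2.7, 2.7], [-0.3, 1.91], [-1.27, 1.3], [0.12, 2.57], [-1.44, 4.58], [0.2, 2.03], [-3.05, 3.05]. Speed limits (rad/s): [2.79, 2.79, 3.14, 3.14, 3.14, 3.14, 3.14].

INTERFACE

Orientations are given as a rotation vector (axis times angle).
In Python, from plant import arm, imaging, job gives the robot as it stands.
- The arm moves only by the tool step_arm, never from a script. Its argument "plan" is a list of rows, each a list of 3 entries, a list of its own where there are three numbers: the shift along the tool's x, y, z in mm, then the turn about the tool's x in rad, then the opening, from -1 (shut) to 1 (fully open). In form: [[[tx, ty, tz], roll, hand], ...]. A call has 1 to 5 rows; each row shifts and turns the commanded pose from where the row before left it, along the tool's axes as they then stand; what a row does not reach is not made up. A row lasts 1/10 s, in which the tool goes at most 50 mm and 8.59 degrees, less where a joint would pass 70% of its speed; a pose out of reach is approached as far as the arm can. A call with a gripper value outside its range is refused whole. The fingers move at their own pace and stop on an object; "force" is the grip in N (left out, the last holds). Time passes only in rows, so rows that do not move let the fingers close. It gives the time, the measured TCP pose, the force and the opening at its end, in the units of the state.
- arm.state(): the state, without advancing time (a new reading comes with each control period).
- imaging.camera(name): name is "scene" or "side" or "wrist"; returns the picture (384x512x3 uint8, blue, green, red); there is no depth.
- imaging.calibration(name): a dict with "fx", "fy", "cx", "cy" (pixels), "k1" (the pictures are not rectified: a ray, as slopes to the right and down, at radius r is drawn at 1 + k1 r^2 times it, then the intrinsics apply), "camera_from_world" (4x4, takes a point from world to camera coordinates). Camera axes: x right, y down, z forward; pixel columns grow to the right and rows downward; lengths in m; the calibration is good to about 2 mm. A picture is of the moment at which its call begins: read the wrist's pose just before it. calibration takes no time and is no camera call; for the wrist camera it gives the pose at the moment of the call.
- job.finish_job(): hands the job in, once; it reports no verdict.
The state is a dict: "clock": time; "joints": joint angles; "joint_velocities": joint speeds; "joint_efforts": joint torques, N m; "tcp_pos": TCP position; "ee_rot": TCP orientation; "contact_force": force on the tool from outside, world axes, zero at the start; "torque": the same for the moment, N m; "finger_gap": finger opening in m.
Only numpy, scipy, OpenCV 4.12 (cv2) and the standard library are available. Lean on these libraries where they do the work, as an engineer would, in place of code of your own. Each camera call takes 0.05 s, during which the arm holds its last target.

TASK

Get the sample line-up ready for its picture: first stand the tipped, blue-capped bottle upright on the empty square of the white lane and let go of it. Then pinch the grip of the bench camera so that its green release button is pressed in, pull the mast up past the first stop to the second stop, at the top of its travel, and finish while still holding it up there with the button squeezed. Leave the other bottles and the glassware where they stand.

Things in the scene. Friction and masses are not known exactly. Their poses are not given: they have to be found in the camera images.
- lane: white flat board, 290 (its x) x 190 (its y) mm, 4 mm thick, fixed to the bench, its long side running away from the robot, a thin blue line along each long edge; three black outlined squares of 62 mm in a row along its x axis. Origin under its centre at bench height, z up.
- square0 (a point): centre of the outlined square nearest the robot (-x end of the lane), on the lane's upper face (4 mm above the bench); 105 mm from the middle square
- square1 (a point): centre of the middle outlined square, on the lane's upper face
- square2 (a point): centre of the outlined square farthest from the robot (+x end of the lane), on the lane's upper face; 105 mm from the middle square
- bottle: the tipped bottle, lying on a flat side over the one empty square: amber, paper label, BLUE cap, about 0.18 kg. Square body 46 x 46 x 100 mm, neck, then cap 30 mm diameter, 22 mm long; 130 mm over all. Origin at the centre of the square body, 50 mm from the bottom face. z runs from bottom to cap (lying, the cap points roughly to the robot's right); x, y square to the flat sides
- bottle_red: bystander: same bottle with a RED cap, standing on another square; same origin and axes
- bottle_yellow: bystander: same bottle with a YELLOW cap, standing on another square; same origin and axes
- stand: foot of the bench camera, fixed to the bench: grey plate 130 (x) x 150 (y) x 14 mm with a dark upright tube 30 mm square, to 134 mm above the bench, out of which the mast rises. Origin under the plate's centre, on the mast's axis. z up, x towards the green button's side, y towards the camera's lens
- grip (a point): centre of the grey grip block on top of the mast, level with the button's centre: 178 mm above the bench with the mast down. Block 28 (x) x 36 (y) x 52 mm (z), its top 22 mm above this point. Axes as stand. Pinch it from above along x, one finger on the button, one on the plain face opposite; a green mark on the top lies on the button's side
- lens (a point): middle of the camera's lens front, 79 mm from the mast's axis along +y. The white camera pod (42 mm in x, 32 mm high, from 30 to 70 mm out along y) sits on the +y side of the grip block and moves with it; its top is 2 mm below grip
- button_face (a point): centre of the green button's outer face, 16 mm wide x 18 mm high, standing 6 mm proud of the grip block's +x face when out and 1 mm proud when fully in; same axes as grip
- release (a joint): travel of the green button in m: 0 out, 0.005 fully in (towards -x of grip). Sprung: 3 N to start, 6 N fully in; springs out when let go. From about 0.003 inwards the mast is free; with the button out it is bolted at the bottom, the first or the second stop
- mast (a joint): height of the mast in m: 0 fully down, 0.060 first stop, 0.120 second stop, which is also the rigid end of its travel. Straight up and down. With the button in it slides freely (about 0.36 kg, little friction) and sinks by its own weight if it is let go; with the button out it catches at a stop.
- beaker_a: bystander: small glass beaker, 52 mm diameter, 70 mm high; origin under its base
- beaker_b: bystander: small glass beaker, 52 mm diameter, 70 mm high; origin under its base
- spot_plate: bystander: white ceramic spot plate, 70 x 100 x 12 mm, loose on the bench; origin under its base
- wash_bottle: bystander: white round bottle with a red cap, 60 mm diameter, 150 mm high; origin under its base

How it is judged:
By the outcome, as a careful person would: the job done as asked, in the order asked, and still so for the second after the job is handed in, while the arm keeps its last pose, push and grip.
It also fails if it takes over 58 s, if anything falls off the work surface, if the arm or the gripper's body presses on something with over 40 N, if the wrist force passes 120 N, or if a joint passes its speed limit or range.

## Working session

There is one attempt and no reset: what is moved stays moved. The work goes in short steps, Python scripts to look and compute and a tool call to move; the robot and the scene stay as the last step left them, time stands still between calls to the robot, and variables do not carry over. Pictures are saved under pics/ and viewed, and the job is handed in when it is done.

Besides the shell and the picture viewer there is one more tool, called after ">>>" by a JSON object that holds its "name" and its "arguments". step_arm: Moves the arm, as the interface text tells. Its arguments: {"type":"object","properties":{"plan":{"type":"array"},"force":{"type":"number"}},"required":["plan"]}

```bash
ls; mkdir -p pics; python3 - <<'E'
from plant import arm, imaging, job
import cv2,numpy as np
s=arm.state(); print({k:np.round(v,3) for k,v in s.items()})
for n in ("scene","side","wrist"):
    c=imaging.calibration(n); print(n,c)
    cv2.imwrite(f"pics/{n}0.png",imaging.camera(n))
E
```

```text
pics
{'clock': np.float64(0.0), 'joints': array([-0.042,  0.312,  0.014,  1.513, -0.004,  1.319, -0.027]), 'joint_velocities': array([-0.001, -0.001,  0.002, -0.001,  0.004, -0.   , -0.001]), 'joint_efforts': array([-1.0000e-03, -3.7991e+01,  1.4600e-01, -2.3059e+01,  1.2000e-02,
        1.4000e-02,  0.0000e+00]), 'tcp_pos': array([0.549, 0.   , 0.23 ]), 'ee_rot': array([-0.   ,  1.573, -0.   ]), 'contact_force': array([ 0.545, -0.456,  0.051]), 'torque': array([-0.012, -0.012,  0.033]), 'finger_gap': np.float64(0.085)}
scene {'fx': 348.1047500145541, 'fy': 348.1047500145541, 'cx': 255.10379391354337, 'cy': 193.35590877976966, 'k1': -0.05968054600027855, 'camera_from_world': array([[-0.7384932 ,  0.67418415, -0.01017442,  0.40070813],
       [ 0.58129405,  0.62895149, -0.51625308, -0.30482115],
       [-0.34165043, -0.38716372, -0.85637564,  1.38019114],
       [ 0.        ,  0.        ,  0.        ,  1.        ]])}
side {'fx': 426.0208433141528, 'fy': 426.0208433141528, 'cx': 251.1366188973867, 'cy': 192.1915562526909, 'k1': -0.08627244559291102, 'camera_from_world': array([[-0.99810594, -0.05732292, -0.02232959,  0.57645261],
       [-0.00947847,  0.50193438, -0.86485376,  0.07946968],
       [ 0.06078393, -0.86300403, -0.50152702,  1.31560961],
       [ 0.        ,  0.        ,  0.        ,  1.        ]])}
wrist {'fx': 307.3858988014935, 'fy': 307.3858988014935, 'cx': 253.20731508048496, 'cy': 197.4959090997311, 'k1': 0.0014828075278900045, 'camera_from_world': array([[ 9.99998306e-01,  8.23538454e-04, -1.64597931e-03,
        -5.48659567e-01],
       [ 1.22854087e-03, -9.64583641e-01,  2.63774315e-01,
        -3.55694022e-02],
       [-1.37045643e-03, -2.63775890e-01, -9.64583019e-01,
         3.77463975e-01],
       [ 0.00000000e+00,  0.00000000e+00,  0.00000000e+00,
         1.00000000e+00]])}
```

View pics/scene0.png

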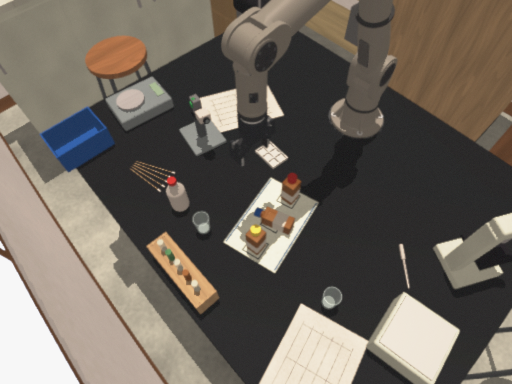

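View pics/side0.png

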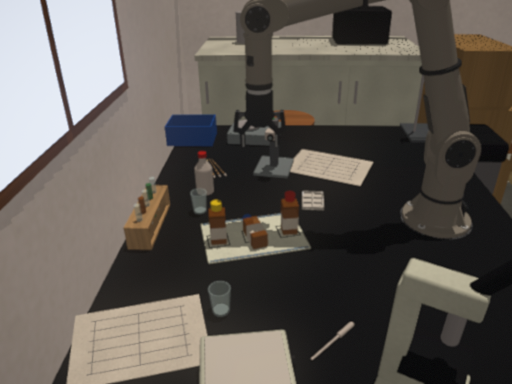

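View pics/wrist0.png

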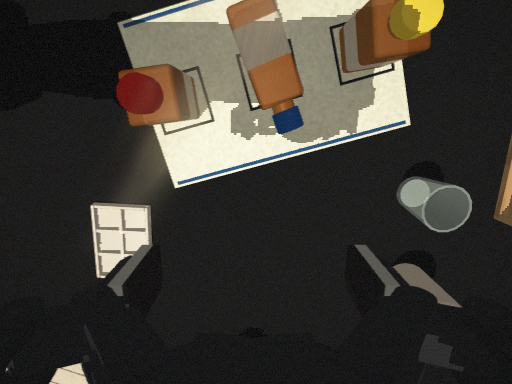

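```bash
cat > h.py <<'E'
import cv2,numpy as np
def K(c): return np.array([[c['fx'],0,c['cx']],[0,c['fy'],c['cy']],[0,0,1.]]),np.array([c['k1'],0,0,0,0.])
def ray(c,uv):
    k,d=K(c); T=np.array(c['camera_from_world']); R,t=T[:3,:3],T[:3,3]
    p=cv2.undistortPoints(np.array(uv,float).reshape(-1,1,2),k,d).reshape(-1,2)
    return -R.T@t,(np.c_[p,np.ones(len(p))]@R)
def onz(c,uv,z):
    o,d=ray(c,uv); return o+d*((z-o[2])/d[:,2])[:,None]
def tri(c1,u1,c2,u2):
    o1,d1=ray(c1,[u1]);o2,d2=ray(c2,[u2]);d1=d1[0]/np.linalg.norm(d1);d2=d2[0]/np.linalg.norm(d2)
    s=np.linalg.lstsq(np.c_[d1,-d2],o2-o1,rcond=None)[0]
    a,b=o1+s[0]*d1,o2+s[1]*d2
    return (a+b)/2,np.linalg.norm(a-b)
def proj(c,P):
    k,d=K(c);T=np.array(c['camera_from_world'])
    return cv2.projectPoints(np.array(P,float).reshape(-1,1,3),cv2.Rodrigues(T[:3,:3])[0],T[:3,3],k,d)[0].reshape(-1,2)
def crop(img,x0,y0,x1,y1,f,name): cv2.imwrite(name,cv2.resize(img[y0:y1,x0:x1],None,fx=f,fy=f,interpolation=cv2.INTER_CUBIC))
E
python3 - <<'E'
from h import *
s=cv2.imread('pics/scene0.png');d=cv2.imread('pics/side0.png');w=cv2.imread('pics/wrist0.png')
crop(s,150,80,330,280,4-1,'pics/s1.png')
crop(s,170,85,250,165,7,'pics/s2.png')
crop(d,180,90,340,270,3.3,'pics/d1.png')
crop(d,230,115,310,190,7,'pics/d2.png')
crop(w,100,0,460,200,2.2,'pics/w1.png')
E
```

```text
(no output)
```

View pics/s1.png

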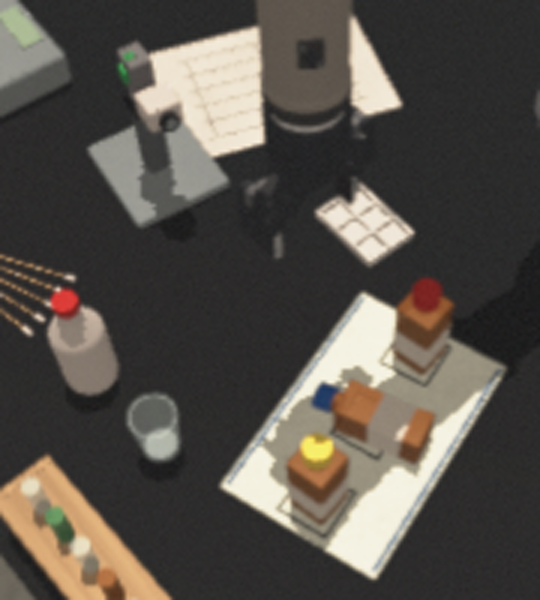

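View pics/s2.png

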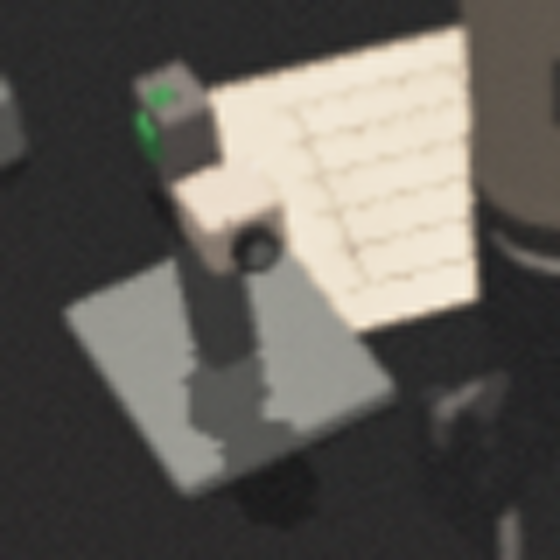

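View pics/d2.png

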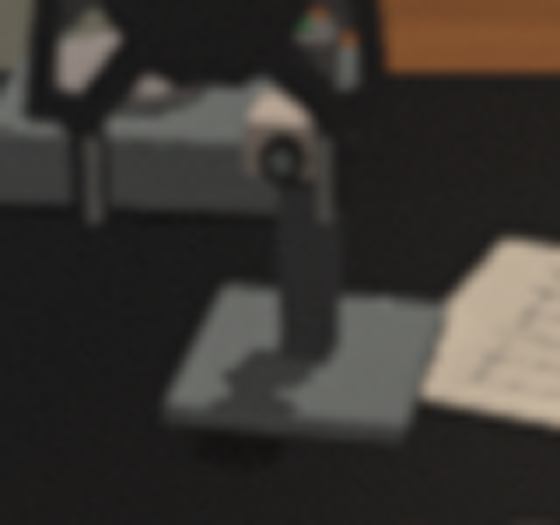

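View pics/w1.png

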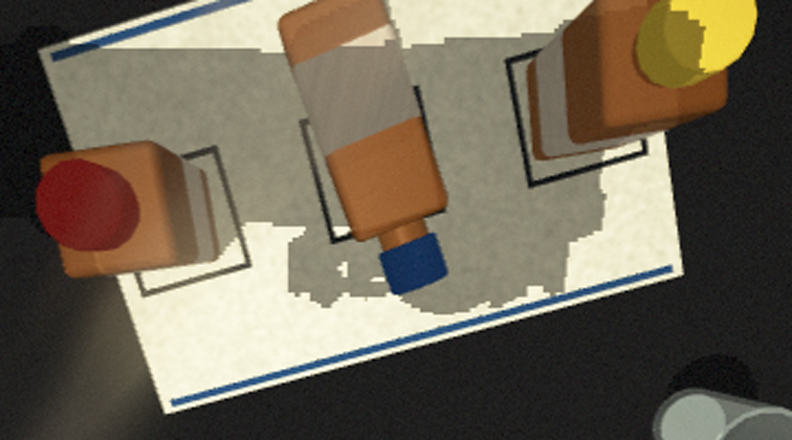

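```bash
cat > m.py <<'E'
from plant import imaging
from h import *
c=imaging.calibration('wrist')
W=lambda L:[(x/2.2+100,y/2.2) for x,y in L]
np.set_printoptions(precision=4,suppress=True)
lane=onz(c,W([(40,48),(165,412),(683,273)]),.004);print('lane',lane, np.linalg.norm(lane[0]-lane[1]),np.linalg.norm(lane[2]-lane[1]))
ctr=(lane[0]+lane[2])/2; ax=lane[2]-lane[1]; print('ctr',ctr,'yaw',np.degrees(np.arctan2(ax[1],ax[0])))
print('sq0',onz(c,W([(216,148),(248,266),(143,295)]),.004))
q=onz(c,W([(303,122),(333,241),(443,211)]),.004);print('sq1',q,np.linalg.norm(q[0]-q[1]),'c',(q[0]+q[2])/2)
q=onz(c,W([(507,60),(530,186),(648,152)]),.004);print('sq2',q,'c',(q[0]+q[2])/2)
print('cap',onz(c,W([(380,250),(435,233),(447,278),(392,294),(414,264)]),.027))
q=onz(c,W([(361,240),(446,206),(387,2),(278,20)]),.05);print('body',q,np.linalg.norm(q[0]-q[1]))
e=q[1]-q[0];print(np.degrees(np.arctan2(e[1],e[0])), )
e=q[0]-q[3];print(np.degrees(np.arctan2(e[1],e[0])), np.linalg.norm(e))
cs=imaging.calibration('scene');cd=imaging.calibration('side')
S=lambda L:[(x/7+170,y/7+85) for x,y in L]
D=lambda L:[(x/7+230,y/7+115) for x,y in L]
p=onz(cs,S([(65,315),(185,495),(395,385)]),.014);print('plate scene',p,np.linalg.norm(p[0]-p[1]),np.linalg.norm(p[2]-p[1]),'c',(p[0]+p[2])/2)
p2=onz(cd,D([(165,415),(405,430),(443,305),(228,285)]),.014);print('plate side',p2,'c',p2.mean(0))
print('grip top scene',onz(cs,S([(135,77),(180,60),(213,95),(168,113)]),.2), onz(cs,S([(162,97)]),.2))
print('lens', tri(cs,S([(258,252)])[0],cd,D([(283,158)])[0]))
E
python3 m.py
```

```text
lane [[ 0.4035  0.1606  0.004 ]
 [ 0.4525 -0.0222  0.004 ]
 [ 0.7322  0.0538  0.004 ]] 0.18916623840528776 0.28984049333604966
ctr [0.5678 0.1072 0.004 ] yaw 15.20218815138182
sq0 [[0.4874 0.1153 0.004 ]
 [0.5017 0.0573 0.004 ]
 [0.445  0.0422 0.004 ]]
sq1 [[0.5316 0.1274 0.004 ]
 [0.5467 0.07   0.004 ]
 [0.6037 0.085  0.004 ]] 0.059306669106586635 c [0.5677 0.1062 0.004 ]
sq2 [[0.6321 0.1554 0.004 ]
 [0.6478 0.0972 0.004 ]
 [0.7063 0.1135 0.004 ]] c [0.6692 0.1345 0.004 ]
cap [[0.57   0.0655 0.027 ]
 [0.5968 0.0736 0.027 ]
 [0.6036 0.0521 0.027 ]
 [0.5764 0.0442 0.027 ]
 [0.587  0.0588 0.027 ]]
body [[0.5598 0.0699 0.05  ]
 [0.5982 0.0848 0.05  ]
 [0.5698 0.1662 0.05  ]
 [0.5238 0.1594 0.05  ]] 0.041092369724470196
21.137010496728536
-68.05020810360541 0.09649101684491626
plate scene [[ 0.5622 -0.4119  0.014 ]
 [ 0.5891 -0.2673  0.014 ]
 [ 0.4611 -0.2491  0.014 ]] 0.14707560675936374 0.1293079534168938 c [ 0.5116 -0.3305  0.014 ]
plate side [[ 0.5829 -0.2541  0.014 ]
 [ 0.4576 -0.2394  0.014 ]
 [ 0.4337 -0.3891  0.014 ]
 [ 0.5553 -0.4138  0.014 ]] c [ 0.5074 -0.3241  0.014 ]
grip top scene [[ 0.5184 -0.3536  0.2   ]
 [ 0.4954 -0.3479  0.2   ]
 [ 0.4984 -0.3177  0.2   ]
 [ 0.5215 -0.3229  0.2   ]] [[ 0.5171 -0.3336  0.2   ]]
lens (array([ 0.5223, -0.2603,  0.1558]), np.float64(0.0030323433004005047))
```

>>> {"name": "step_arm", "arguments": {"plan": [[[0, 30, 19], -0.14, 0.15], [[0, 29, 19], -0.14, 0.15], [[50, 0, 0], -0.043, 0.15], [[50, 0, 0], 0, 0.15], [[40, 0, 0], 0, 0.15]], "force": 25}}

```text
clock: 0.65
tcp_pos: [0.5823, 0.0615, 0.0883]
ee_rot: [-0.254, 1.559, 0.254]
contact_force: [-0.4, 0.1, -0.2]
finger_gap: 0.0495
```

```bash
python3 - <<'E'
from plant import arm, imaging
from h import *
c=imaging.calibration('wrist');im=imaging.camera('wrist');cv2.imwrite('pics/w2.png',im)
s=arm.state();print(s['tcp_pos'],s['finger_gap'])
b,g,r=[im[...,i].astype(int) for i in range(3)]
m=((b>60)&(b>1.6*r)&(b>1.3*g)).astype(np.uint8)
n,l,st,ce=cv2.connectedComponentsWithStats(m)
for i in range(1,n):
    if st[i,4]>60:
        ct=cv2.findContours((l==i).astype(np.uint8),0,2)[0][0];q=cv2.boxPoints(cv2.minAreaRect(ct));print(st[i],ce[i],onz(c,[ce[i]],.027),onz(c,q,.027))
R=cv2.Rodrigues(s['ee_rot'])[0];print(R)
E
```

```text
[0.57696607 0.06055358 0.0812302 ] 0.04913795379255051
[305   3 164  13 377] [385.0132626    8.67904509] [[0.61504695 0.20458792 0.027     ]] [[0.56973674 0.19154483 0.027     ]
 [0.56935852 0.19278399 0.027     ]
 [0.66222821 0.2181232  0.027     ]
 [0.66278756 0.21692497 0.027     ]]
[ 237  199   42   36 1154] [258.22270364 217.8830156 ] [[0.58640942 0.05808295 0.027     ]] [[0.56847967 0.06489676 0.027     ]
 [0.59471136 0.07546402 0.027     ]
 [0.60440641 0.05247244 0.027     ]
 [0.57738398 0.04152065 0.027     ]]
[[-0.01642578 -0.31782765  0.94800621]
 [-0.00219514  0.9481433   0.31783558]
 [-0.99986268  0.00313969 -0.01627167]]
```

View pics/w2.png

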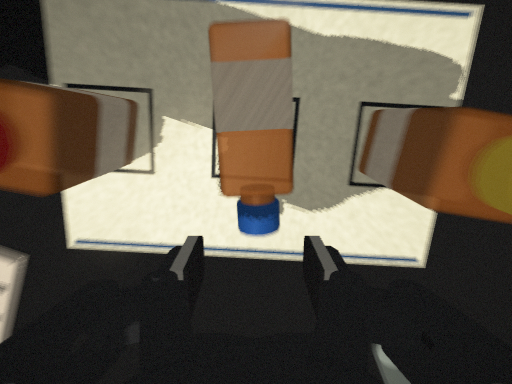

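>>> {"name": "step_arm", "arguments": {"plan": [[[0, 0, 0], 0, 0.15], [[0, 0, 0], 0, 0.15]]}}

```text
clock: 0.9
tcp_pos: [0.5854, 0.0616, 0.0933]
ee_rot: [-0.253, 1.552, 0.253]
contact_force: [0.8, 0.2, 1.2]
finger_gap: 0.0495
```

>>> {"name": "step_arm", "arguments": {"plan": [[[30, -3, 0], 0, 0.15], [[30, 0, 0], 0, 0.15], [[15, 0, 0], 0, 0.15], [[7, 0, 0], 0, 0.15], [[0, 0, 0], 0, 0.15]]}}

```text
clock: 1.4
tcp_pos: [0.5863, 0.0587, 0.0109]
ee_rot: [-0.253, 1.553, 0.253]
contact_force: [-0.0, 0.1, 0.5]
finger_gap: 0.0492
```

```bash
python3 - <<'E'
from plant import arm, imaging
from h import *
for n in('wrist','side'):
  im=imaging.camera(n);cv2.imwrite(f'pics/{n}3.png',im)
crop(im,180,130,340,270,4,'pics/side3.png')
print(arm.state()['tcp_pos'])
E
```

```text
[0.58686954 0.05881908 0.01161651]
```

View pics/wrist3.png

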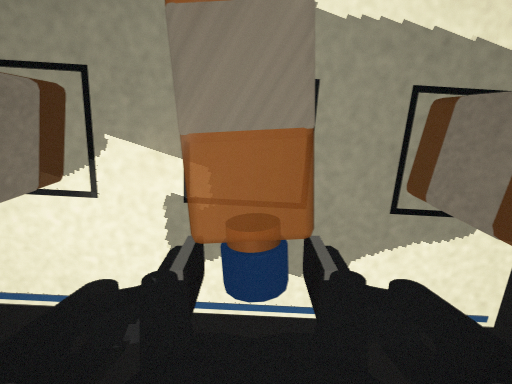

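View pics/side3.png

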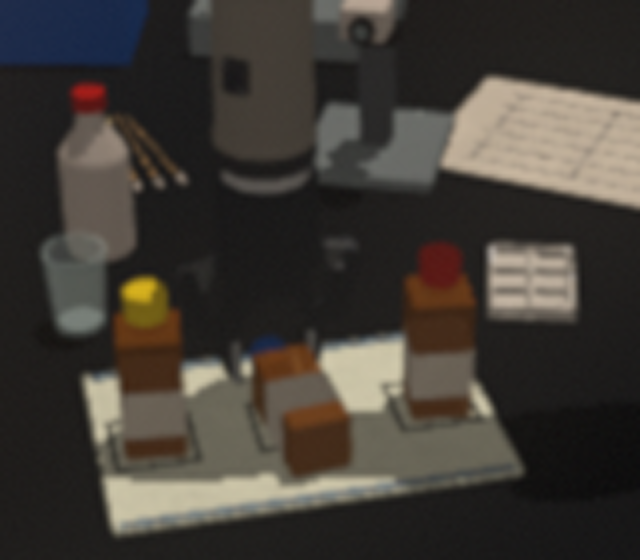

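>>> {"name": "step_arm", "arguments": {"plan": [[[0, 0, 0], 0, -0.8], [[0, 0, 0], 0, -0.8], [[0, 0, 0], 0, -0.8], [[0, 0, 0], 0, -0.8], [[0, 0, 0], 0, -0.8]], "force": 25}}

```text
clock: 2.0
tcp_pos: [0.5862, 0.0586, 0.011]
ee_rot: [-0.254, 1.553, 0.253]
contact_force: [0.0, -0.4, 5.1]
finger_gap: 0.0296
```

```bash
python3 - <<'E'
import numpy as np
a0=np.arctan2(23,119);r=np.hypot(23,119);n=14;p=None
for i in range(n+1):
    a=a0+i/n*np.pi/2;q=np.array([r*np.cos(a),r*np.sin(a)])
    if p is not None: print(i,np.round(-(q-p)[0],1),np.round((q-p)[1],1))
    p=q
E
```

```text
1 3.3 13.2
2 4.8 12.7
3 6.2 12.1
4 7.5 11.3
5 8.7 10.4
6 9.8 9.4
7 10.8 8.2
8 11.7 7.0
9 12.4 5.6
10 12.9 4.2
11 13.3 2.7
12 13.5 1.2
13 13.6 -0.3
14 13.5 -1.8
```

>>> {"name": "step_arm", "arguments": {"plan": [[[-13, 3, 0], 0, -0.8], [[-13, 5, 0], 0, -0.8], [[-12, 6, 0], 0, -0.8], [[-11, 7.5, 0], 0, -0.8], [[0, 0, 0], 0, -0.8]]}}

```text
clock: 2.5
tcp_pos: [0.5789, 0.0819, 0.0607]
ee_rot: [-0.254, 1.551, 0.257]
contact_force: [-0.5, 0.3, -1.5]
finger_gap: 0.0293
```

```bash
python3 - <<'E'
from plant import arm, imaging
from h import *
im=imaging.camera('side');crop(im,180,130,340,270,4,'pics/side4.png')
im=imaging.camera('wrist');cv2.imwrite('pics/wrist4.png',im)
E
```

```text
(no output)
```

View pics/side4.png

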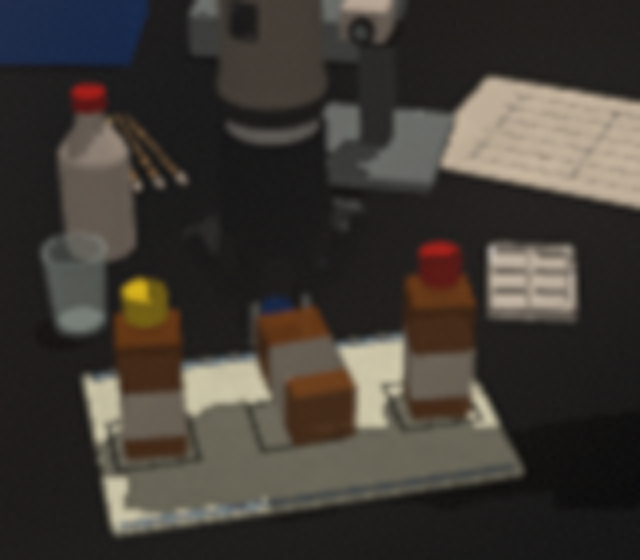

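View pics/wrist4.png

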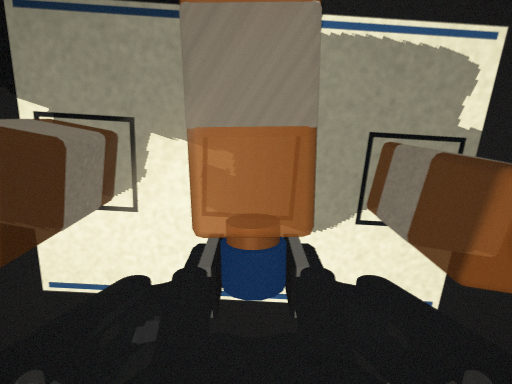

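>>> {"name": "step_arm", "arguments": {"plan": [[[-8, 0, 0], 0, -0.7], [[8, 0, 0], 0, -0.7], [[-8, 0, 0], 0, -0.7], [[0, 0, 0], 0, -0.7]], "force": 20}}

```text
clock: 3.0
tcp_pos: [0.5784, 0.0787, 0.0668]
ee_rot: [-0.253, 1.555, 0.253]
contact_force: [0.2, -0.1, -1.8]
finger_gap: 0.0291
```

```bash
python3 - <<'E'
from plant import arm, imaging
from h import *
im=imaging.camera('side');crop(im,180,130,340,270,4,'pics/side5.png')
im=imaging.camera('wrist');cv2.imwrite('pics/wrist5.png',im)
E
```

```text
(no output)
```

View pics/side5.png

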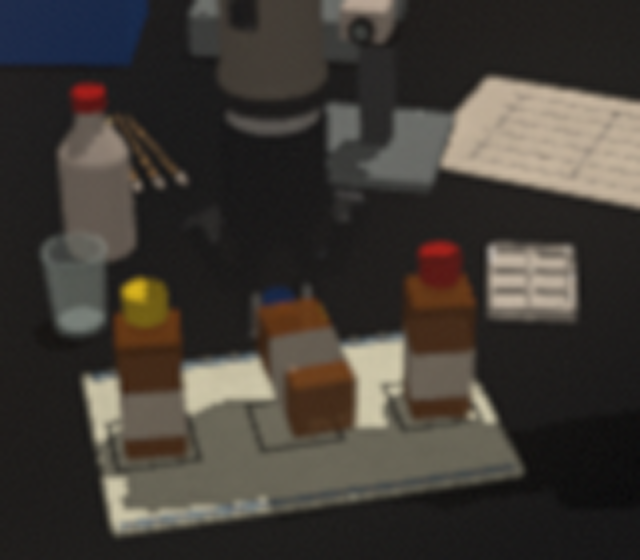

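View pics/wrist5.png

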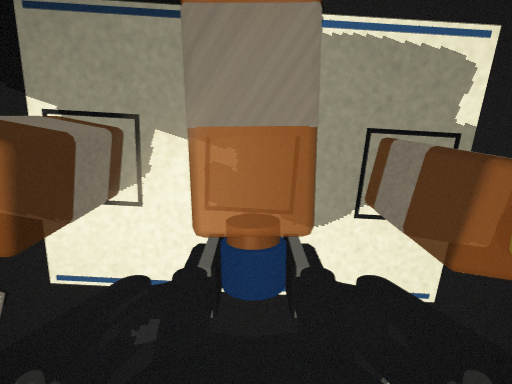

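>>> {"name": "step_arm", "arguments": {"plan": [[[14, -7, 0], 0, -0.7], [[14, -7, 0], 0, -0.7], [[14, -6, 0], 0, -0.7], [[12, 0, 0], 0, -0.7], [[0, 0, 0], 0, -0.7]]}}

```text
clock: 3.6
tcp_pos: [0.5838, 0.0578, 0.0106]
ee_rot: [-0.253, 1.558, 0.251]
contact_force: [-0.2, 0.4, -2.3]
finger_gap: 0.0292
```

>>> {"name": "step_arm", "arguments": {"plan": [[[1, 0, 0], 0, -0.7], [[0, 0, 0], 0, 0.1], [[0, 0, 0], 0, 0.1], [[0, -7, 0], 0, 0.1], [[0, -7, 0], 0, 0.1]]}}

```text
clock: 4.1
tcp_pos: [0.5891, 0.0466, 0.0117]
ee_rot: [-0.254, 1.555, 0.254]
contact_force: [0.9, 0.3, 0.7]
finger_gap: 0.0469
```

>>> {"name": "step_arm", "arguments": {"plan": [[[0, 0, 0], 0, 0.1], [[0, 0, 0], 0, 0.1]]}}

```text
clock: 4.3
tcp_pos: [0.5889, 0.046, 0.0114]
ee_rot: [-0.253, 1.556, 0.252]
contact_force: [0.1, 0.5, -0.8]
finger_gap: 0.047
```

```bash
python3 - <<'E'
from plant import arm, imaging
from h import *
c=imaging.calibration('wrist');im=imaging.camera('wrist');cv2.imwrite('pics/wrist6.png',im)
s=arm.state();print(s['tcp_pos'],s['finger_gap'])
print(onz(c,[(256,290)],.027))
E
```

```text
[0.58876901 0.04653753 0.01133744] 0.046945093132838754
[[0.59383385 0.03344562 0.027     ]]
```

View pics/wrist6.png

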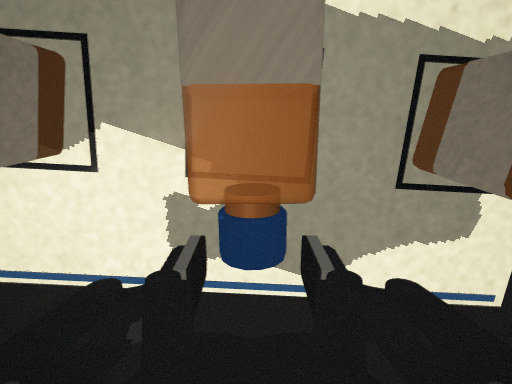

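```bash
python3 - <<'E'
from plant import arm, imaging
from h import *
c=imaging.calibration('wrist');s=arm.state();R=cv2.Rodrigues(s['ee_rot'])[0]
for p,z in(((252,268),.042),((220,205),.027),((287,207),.027),((222,258),.027),((285,258),.027)):
    q=onz(c,[p],z)[0];print(q,(R.T@(q-s['tcp_pos']))*1000)
E
```

```text
[0.58582405 0.05184815 0.042     ] [-30.6619364    5.97415086  -1.1060571 ]
[0.56579403 0.06824775 0.027     ] [-15.66087737  27.87481345 -14.90742279]
[0.59341935 0.0765492  0.027     ] [-15.6573499   26.99242642  13.92473813]
[0.57390566 0.04463891 0.027     ] [-15.66404378   2.91221188 -14.69682593]
[0.60086873 0.05366371 0.027     ] [-15.66045206   2.92577961  13.73650049]
```

>>> {"name": "step_arm", "arguments": {"plan": [[[0, 0, 0], 0, -0.7], [[0, 0, 0], 0, -0.7], [[0, 0, 0], 0, -0.7], [[-13, 2, 0], 0, -0.7], [[-13, 4, 0], 0, -0.7]], "force": 20}}

```text
clock: 4.85
tcp_pos: [0.5862, 0.0522, 0.0376]
ee_rot: [-0.254, 1.557, 0.253]
contact_force: [0.3, -0.9, -1.6]
finger_gap: 0.029
```

>>> {"name": "step_arm", "arguments": {"plan": [[[-12, 6, 0], 0, -0.7], [[-12, 7, 0], 0, -0.7], [[0, 0, 0], 0, -0.7]]}}

```text
clock: 5.15
tcp_pos: [0.5841, 0.0674, 0.0641]
ee_rot: [-0.255, 1.551, 0.257]
contact_force: [0.2, -0.0, -0.7]
finger_gap: 0.0289
```

```bash
python3 - <<'E'
from plant import arm, imaging
from h import *
im=imaging.camera('side');a=im[130:270,180:340].copy()
im=imaging.camera('wrist')
b=cv2.resize(a,None,fx=2.74,fy=2.74)[:384,:]
cv2.imwrite('pics/c7.png',cv2.resize(np.hstack([im,b]),(800,324)))
E
```

```text
(no output)
```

View pics/c7.png

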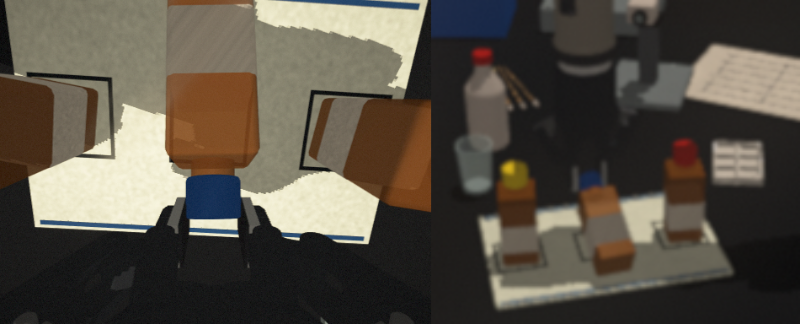

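>>> {"name": "step_arm", "arguments": {"plan": [[[-10, 8, 0], 0, -0.7], [[-9, 9, 0], 0, -0.7], [[-8, 10, 0], 0, -0.7], [[-7, 11, 0], 0, -0.7], [[-6, 12, 0], 0, -0.7]]}}

```text
clock: 5.75
tcp_pos: [0.5665, 0.1135, 0.102]
ee_rot: [-0.254, 1.555, 0.254]
contact_force: [-0.3, 0.8, -2.1]
finger_gap: 0.0288
```

>>> {"name": "step_arm", "arguments": {"plan": [[[-5, 13, 0], 0, -0.7], [[-4, 13, 0], 0, -0.7], [[-3, 13, 0], 0, -0.7], [[0, 0, 0], 0, -0.7]]}}

```text
clock: 6.15
tcp_pos: [0.5534, 0.1532, 0.1138]
ee_rot: [-0.255, 1.555, 0.259]
contact_force: [0.1, 1.1, -1.5]
finger_gap: 0.0285
```

```bash
cat > look.py <<'E'
from plant import arm, imaging
from h import *
import sys
def both(n):
    a=imaging.camera('side')[130:270,180:340]; d=imaging.camera('scene')[120:260,200:360]
    f=lambda a:cv2.resize(a,None,fx=2.5,fy=2.5,interpolation=cv2.INTER_CUBIC)
    cv2.imwrite(n,np.hstack([f(d),f(a)]))
both(sys.argv[1]);s=arm.state();print(s['tcp_pos'],s['contact_force'])
E
python3 look.py pics/c8.png
```

```text
[0.55418722 0.14925391 0.11309886] [ 0.0129326   0.05973052 -1.60103257]
```

View pics/c8.png

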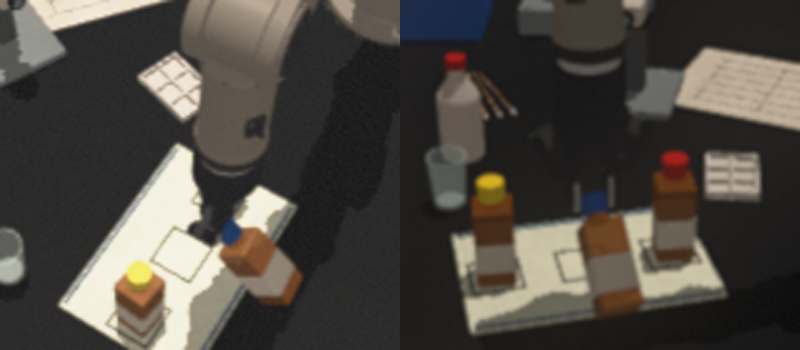

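>>> {"name": "step_arm", "arguments": {"plan": [[[-4, -6, 0], 0, -0.7], [[0, -12, 0], 0, -0.7], [[0, -16, 0], 0, -0.7], [[0, -14, 0], 0, -0.7], [[0, -7, 0], 0, -0.7]]}}

```text
clock: 6.75
tcp_pos: [0.5728, 0.0926, 0.1172]
ee_rot: [-0.252, 1.556, 0.248]
contact_force: [0.9, -1.4, -1.7]
finger_gap: 0.029
```

>>> {"name": "step_arm", "arguments": {"plan": [[[-30, 35, 0], 0, -0.7], [[-24, 24, 0], 0, -0.7], [[-14, 14, 0], 0, -0.7], [[-6, 7, 0], 0, -0.7], [[0, 2, 0], 0, -0.7]]}}

```text
clock: 7.25
tcp_pos: [0.5462, 0.1753, 0.192]
ee_rot: [-0.254, 1.554, 0.255]
contact_force: [-0.2, -0.6, -1.5]
finger_gap: 0.0289
```

```bash
python3 look.py pics/c9.png
```

```text
[0.54557122 0.17339572 0.19021123] [-0.31663398 -0.01038945 -2.03909083]
```

View pics/c9.png

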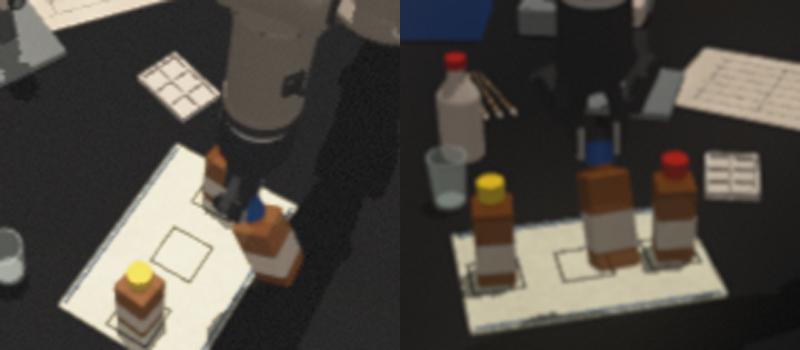

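>>> {"name": "step_arm", "arguments": {"plan": [[[5, -6, 0], 0, -0.7], [[10, -14, 0], 0, -0.7], [[15, -20, 0], 0, -0.7], [[15, -20, 0], 0, -0.7], [[12, -14, 0], 0, -0.7]]}}

```text
clock: 7.85
tcp_pos: [0.5692, 0.0996, 0.1318]
ee_rot: [-0.252, 1.559, 0.248]
contact_force: [-0.2, -0.2, -2.5]
finger_gap: 0.0285
```

>>> {"name": "step_arm", "arguments": {"plan": [[[3, -6, 0], 0, -0.7], [[0, 0, 0], 0, -0.7], [[-30, 40, 0], 0, -0.7], [[-20, 24, 0], 0, -0.7], [[-10, 12, 0], 0, -0.7]]}}

```text
clock: 8.35
tcp_pos: [0.5469, 0.1771, 0.1946]
ee_rot: [-0.255, 1.55, 0.263]
contact_force: [0.5, 1.3, -2.0]
finger_gap: 0.0289
```

>>> {"name": "step_arm", "arguments": {"plan": [[[0, 4, 0], 0, -0.7], [[0, 0, 0], 0, -0.7]]}}

```text
clock: 8.55
tcp_pos: [0.5455, 0.1744, 0.1908]
ee_rot: [-0.255, 1.556, 0.253]
contact_force: [0.3, -1.2, -2.2]
finger_gap: 0.0288
```

```bash
python3 look.py pics/c10.png
```

```text
[0.54567059 0.17228393 0.18984148] [-0.51726966 -1.08484418 -2.20159659]
```

View pics/c10.png

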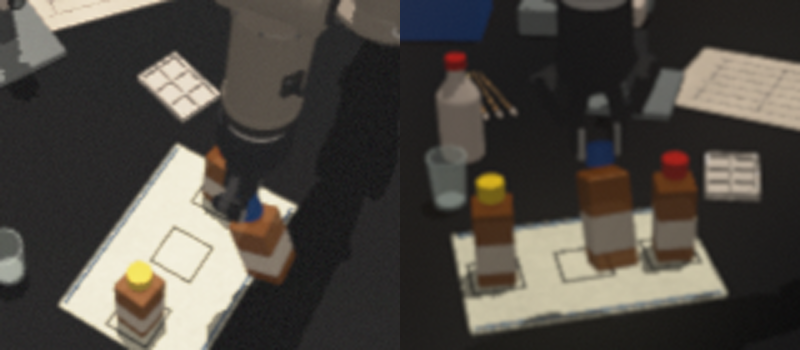

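>>> {"name": "step_arm", "arguments": {"plan": [[[5, -10, 0], 0, -0.7], [[12, -22, 0], 0, -0.7], [[18, -30, 0], 0, -0.7], [[18, -30, 0], 0, -0.7], [[12, -20, 0], 0, -0.7]]}}

```text
clock: 9.15
tcp_pos: [0.581, 0.062, 0.1236]
ee_rot: [-0.252, 1.56, 0.246]
contact_force: [1.4, -0.9, -2.7]
finger_gap: 0.0286
```

>>> {"name": "step_arm", "arguments": {"plan": [[[5, -10, 0], 0, -0.7], [[2, 0, 0], 0, -0.7], [[1, 0, 0], 0, -0.7]]}}

```text
clock: 9.45
tcp_pos: [0.5845, 0.06, 0.1183]
ee_rot: [-0.253, 1.556, 0.255]
contact_force: [0.5, 0.6, -1.4]
finger_gap: 0.0287
```

```bash
python3 look.py pics/c11.png; python3 - <<'E'
from h import *
from plant import imaging
cv2.imwrite('pics/s11.png',cv2.resize(imaging.camera('scene')[150:240,240:340],None,fx=6,fy=6,interpolation=cv2.INTER_CUBIC))
E
```

```text
[0.58453595 0.06132414 0.11882161] [-0.00453543  0.12423694 -2.09725875]
```

View pics/c11.png

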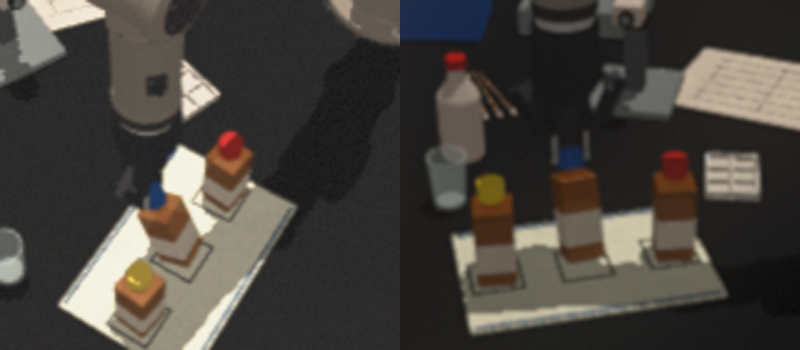

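View pics/s11.png

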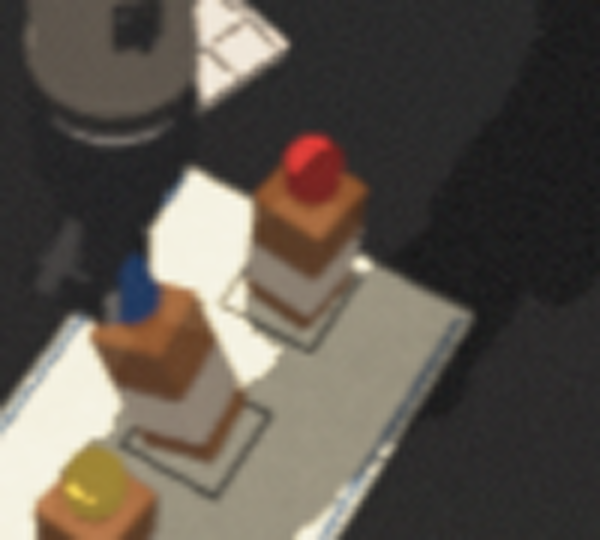

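>>> {"name": "step_arm", "arguments": {"plan": [[[2, 0, 0], 0, -0.7], [[2, 0, 0], 0, -0.7], [[0, 0, 0], 0, -0.7]]}}

```text
clock: 9.9
tcp_pos: [0.5861, 0.0587, 0.1168]
ee_rot: [-0.255, 1.552, 0.253]
contact_force: [-1.3, -1.4, 6.0]
finger_gap: 0.0289
```

>>> {"name": "step_arm", "arguments": {"plan": [[[-1, 9, 0], 0, -0.7], [[0, 9, 0], 0, -0.7], [[0, 9, 0], 0, -0.7], [[0, 8, 0], 0, -0.7], [[0, 6, 0], 0, -0.7]]}}

```text
clock: 10.4
tcp_pos: [0.573, 0.0985, 0.1178]
ee_rot: [-0.255, 1.551, 0.253]
contact_force: [0.4, -0.9, 3.1]
finger_gap: 0.0288
```

```bash
python3 look.py pics/c12.png
```

```text
[0.57245883 0.09975777 0.11751227] [-1.10312057 -0.96439402  9.24988383]
```

View pics/c12.png

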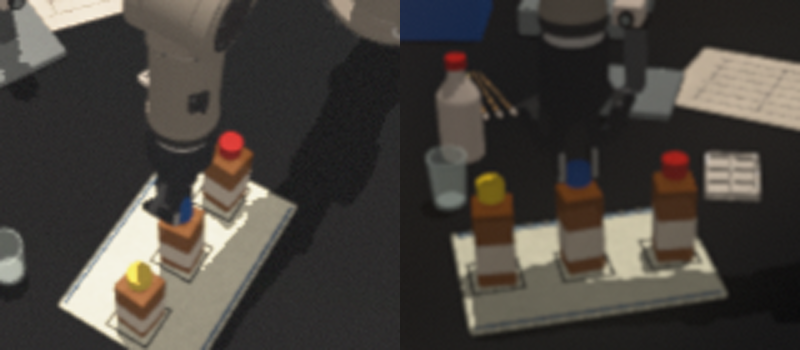

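```bash
cat > zoom.py <<'E'
from plant import arm, imaging
from h import *
import sys
a=imaging.camera('side')[160:245,220:320]; d=imaging.camera('scene')[165:250,225:325]
f=lambda a:cv2.resize(a,None,fx=4,fy=4,interpolation=cv2.INTER_CUBIC)
cv2.imwrite(sys.argv[1],np.hstack([f(d),f(a)]))
E
python3 zoom.py pics/z12.png
```

```text
(no output)
```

View pics/z12.png

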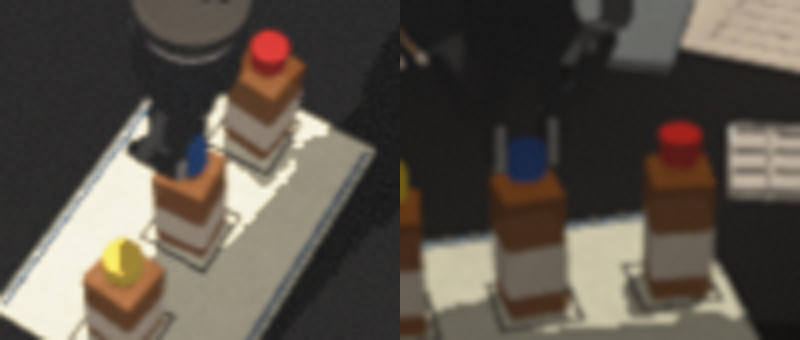

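```bash
python3 - <<'E'
from plant import arm, imaging
from h import *
np.set_printoptions(precision=4,suppress=True)
cs=imaging.calibration('scene');cd=imaging.calibration('side')
Z=lambda L:[(x/4+225,y/4+165) for x,y in L]
D=lambda L:[(x/4-100+220,y/4+160) for x,y in L]
print('sq',onz(cs,Z([(145,232),(205,270),(240,215)]),.004))
print('bot',onz(cs,Z([(158,236),(193,256),(225,227)]),.004))
print('side bot',onz(cd,D([(499,312),(570,312)]),.004))
print('true sq1 centre proj',proj(cs,[(.5677,.1067,.004)]))
E
```

```text
sq [[0.5974 0.0899 0.004 ]
 [0.5851 0.1476 0.004 ]
 [0.5294 0.1316 0.004 ]]
bot [[0.5921 0.0998 0.004 ]
 [0.5836 0.1321 0.004 ]
 [0.5462 0.131  0.004 ]]
side bot [[0.5889 0.1258 0.004 ]
 [0.5372 0.1244 0.004 ]]
true sq1 centre proj [[271.368  220.8561]]
```

>>> {"name": "step_arm", "arguments": {"plan": [[[0, 2, -1], 0.03, -0.7], [[0, 1, -1], 0.027, -0.7], [[1, 0, 0], 0, -0.7], [[0, 0, 0], 0, -0.7]]}}

```text
clock: 11.0
tcp_pos: [0.5713, 0.1013, 0.1172]
ee_rot: [-0.208, 1.554, 0.21]
contact_force: [0.8, -0.4, 9.4]
finger_gap: 0.029
```

```bash
python3 zoom.py pics/z13.png
```

```text
(no output)
```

View pics/z13.png

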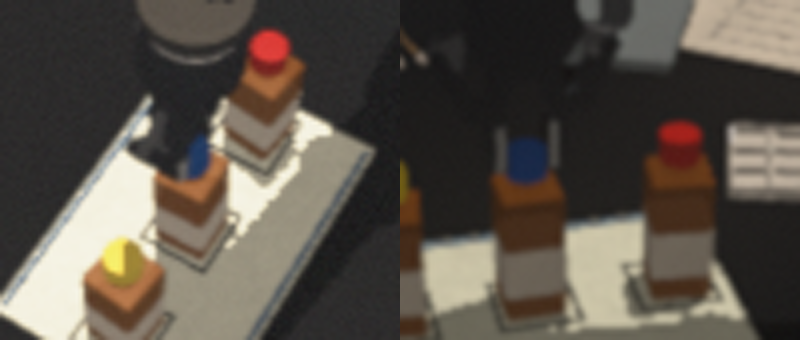

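>>> {"name": "step_arm", "arguments": {"plan": [[[0, 0, 0], 0, -0.2], [[0, 0, 0], 0, 0.1], [[0, 0, 0], 0, 0.1], [[0, 0, 0], 0, 0.1]]}}

```text
clock: 11.5
tcp_pos: [0.568, 0.1001, 0.1134]
ee_rot: [-0.209, 1.563, 0.209]
contact_force: [-0.3, -0.2, 0.1]
finger_gap: 0.0468
```

>>> {"name": "step_arm", "arguments": {"plan": [[[-15, 0, 0], 0, 0.1], [[-30, 0, 0], 0, 0.1], [[-40, 0, 0], 0, 0.1], [[-40, 0, 0], 0, 0.1], [[-30, 0, 0], 0, 0.1]]}}

```text
clock: 12.0
tcp_pos: [0.5691, 0.1003, 0.2717]
ee_rot: [-0.209, 1.558, 0.209]
contact_force: [0.8, 0.2, 0.2]
finger_gap: 0.047
```

>>> {"name": "step_arm", "arguments": {"plan": [[[-20, -30, 0], 0, 0.4], [[0, -50, 0], 0, 0.4], [[0, -40, 0], 0, 0.4], [[0, 0, 0], 0, 0.4]]}}

```text
clock: 12.4
tcp_pos: [0.6007, -0.0257, 0.2885]
ee_rot: [-0.204, 1.563, 0.193]
contact_force: [-0.6, -0.9, -0.4]
finger_gap: 0.0599
```

```bash
python3 zoom.py pics/z14.png; python3 - <<'E'
from plant import arm, imaging
from h import *
cv2.imwrite('pics/wrist14.png',imaging.camera('wrist'))
E
```

```text
(no output)
```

View pics/z14.png

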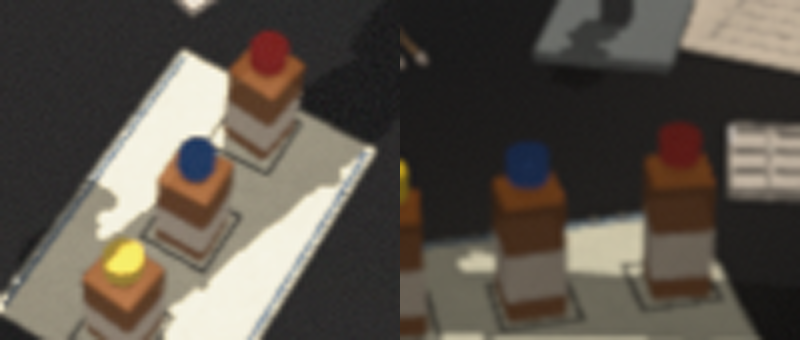

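View pics/wrist14.png

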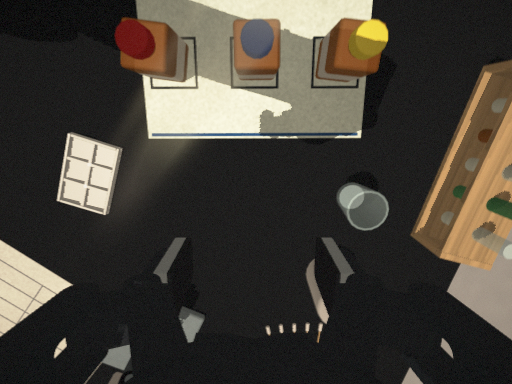

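```bash
python3 - <<'E'
from h import *
im=cv2.imread('pics/wrist14.png');crop(im,200,5,400,110,4,'pics/w15.png')
E
```

```text
(no output)
```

View pics/w15.png

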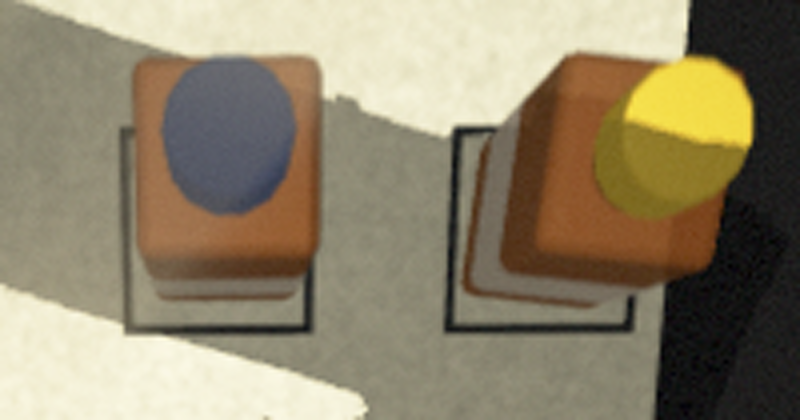

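>>> {"name": "step_arm", "arguments": {"plan": [[[0, 0, 0], 0.14, 0.5], [[0, 0, 0], 0.14, 0.5], [[0, 0, 0], 0.14, 0.5], [[0, -45, -9], 0, 0.5], [[0, -45, -9], 0, 0.5]]}}

```text
clock: 13.05
tcp_pos: [0.5689, -0.0977, 0.2888]
ee_rot: [0.115, 1.568, -0.112]
contact_force: [1.2, -1.9, -0.0]
finger_gap: 0.0642
```

>>> {"name": "step_arm", "arguments": {"plan": [[[0, -45, -9], 0, 0.5], [[0, -45, -9], 0, 0.5], [[0, -45, -9], 0, 0.5], [[0, -40, -9], 0, 0.5], [[0, 0, 0], 0, 0.5]]}}

```text
clock: 13.55
tcp_pos: [0.5025, -0.2757, 0.2893]
ee_rot: [0.125, 1.569, -0.133]
contact_force: [0.0, -0.6, 0.1]
finger_gap: 0.064
```

>>> {"name": "step_arm", "arguments": {"plan": [[[0, 0, 0], 0, 0.5], [[0, 0, 0], 0, 0.5]]}}

```text
clock: 13.75
tcp_pos: [0.5077, -0.2659, 0.2891]
ee_rot: [0.119, 1.567, -0.115]
contact_force: [-0.6, 1.1, 0.5]
finger_gap: 0.0643
```

```bash
python3 - <<'E'
from plant import arm, imaging
from h import *
s=arm.state();print(s['tcp_pos'],s['ee_rot'],s['finger_gap'],s['joints'])
im=imaging.camera('wrist');np.save('cw.npy',imaging.calibration('wrist'),allow_pickle=True);cv2.imwrite('pics/w16.png',im)
E
```

```text
[ 0.50770212 -0.26594184  0.28913347] [ 0.11883248  1.56715545 -0.11514379] 0.06430399120042034 [ 0.32337407  0.3385975   0.18469905  1.33864869 -0.06369441  1.4704229
  0.3552396 ]
```

View pics/w16.png

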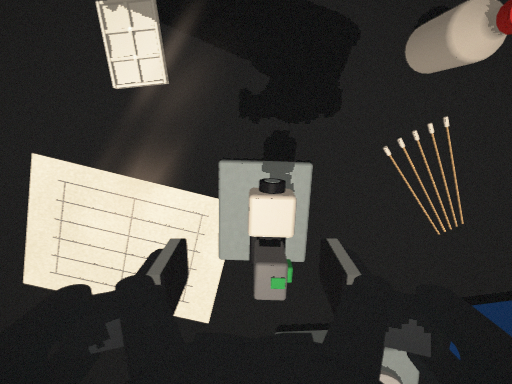

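```bash
python3 - <<'E'
from h import *
im=cv2.imread('pics/w16.png');crop(im,205,145,330,310,3.6,'pics/w17.png')
E
```

```text
(no output)
```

View pics/w17.png

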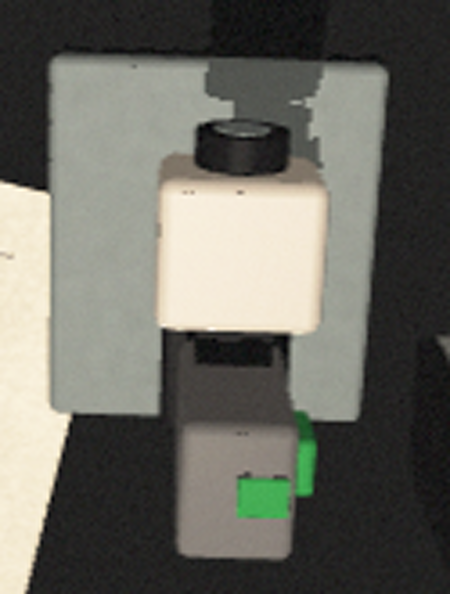

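```bash
python3 - <<'E'
from plant import arm
from h import *
np.set_printoptions(precision=4,suppress=True)
c=np.load('cw.npy',allow_pickle=True).item();s=arm.state();R=cv2.Rodrigues(s['ee_rot'])[0]
F=lambda L:[(x/3.6+205,y/3.6+145) for x,y in L]
for n,L,z in(('top',[(182,424),(298,424),(292,558),(178,556)],.2),('pod',[(162,182),(328,182),(320,333),(158,330)],.176),('plate',[(50,58),(388,68),(360,418),(50,412)],.014)):
    q=onz(c,F(L),z);print(n,q,'c',q.mean(0),'tool',R.T@(q.mean(0)-s['tcp_pos'])*1000)
    for i,j in((0,1),(3,2),(3,0),(2,1)):
        e=q[j]-q[i];print(np.linalg.norm(e)*1e3,np.degrees(np.arctan2(e[1],e[0])))
print('tool yaw',np.degrees(np.arctan2(R[1,2],R[0,2])),R)
E
```

```text
top [[ 0.5017 -0.3191  0.2   ]
 [ 0.5281 -0.323   0.2   ]
 [ 0.5225 -0.3577  0.2   ]
 [ 0.4957 -0.3531  0.2   ]] c [ 0.512  -0.3382  0.2   ] tool [ 88.9952 -71.0291  14.9183]
26.68425340419209 -8.49170566892529
27.17400386028261 -9.640863325634777
34.56876592446379 80.06331768251303
35.10489232833584 80.87594012539043
pod [[ 0.5046 -0.2677  0.176 ]
 [ 0.5438 -0.2736  0.176 ]
 [ 0.5376 -0.3118  0.176 ]
 [ 0.498  -0.3051  0.176 ]] c [ 0.521  -0.2896  0.176 ] tool [113.0935 -21.5961  16.5799]
39.652144068388765 -8.483304969921829
40.18491635676454 -9.62691097758177
37.95140818445504 79.8752964466382
38.74194211025443 80.68506375549521
plate [[ 0.462  -0.2556  0.014 ]
 [ 0.5883 -0.2782  0.014 ]
 [ 0.5627 -0.4219  0.014 ]
 [ 0.4362 -0.4003  0.014 ]] c [ 0.5123 -0.339   0.014 ] tool [274.9935 -72.1097  15.2532]
128.27997754039708 -10.18174706939129
128.34056158631995 -9.708368709581011
147.00091770515797 79.85570374124731
145.9406266932068 79.87804123525983
tool yaw -8.515681942376105 [[ 0.0005  0.1481  0.989 ]
 [ 0.0019  0.989  -0.1481]
 [-1.      0.002   0.0002]]
```

>>> {"name": "step_arm", "arguments": {"plan": [[[0, -30, 7], 0.02, 0.5], [[0, -30, 6], 0, 0.5], [[0, -11, 2], 0, 0.5], [[0, 0, 0], 0, 0.5], [[0, 0, 0], 0, 0.5]]}}

```text
clock: 14.3
tcp_pos: [0.5105, -0.3393, 0.2892]
ee_rot: [0.136, 1.566, -0.133]
contact_force: [0.3, 0.9, -0.4]
finger_gap: 0.0646
```

>>> {"name": "step_arm", "arguments": {"plan": [[[0, 0, 0], 0, 0.5], [[0, 0, 0], 0, 0.5]]}}

```text
clock: 14.5
tcp_pos: [0.5101, -0.3398, 0.2896]
ee_rot: [0.135, 1.566, -0.134]
contact_force: [-0.2, 0.1, 0.2]
finger_gap: 0.0644
```

```bash
python3 - <<'E'
from plant import arm, imaging
from h import *
np.set_printoptions(precision=4,suppress=True)
s=arm.state();R=cv2.Rodrigues(s['ee_rot'])[0]
print(s['tcp_pos'],np.degrees(np.arctan2(R[1,2],R[0,2])),'delta tool',R.T@(np.array([.5122,-.3385,.158])-s['tcp_pos'])*1000)
im=imaging.camera('wrist');cv2.imwrite('pics/w18.png',im)
E
```

```text
[ 0.5101 -0.3398  0.2896] -9.80680529864524 delta tool [131.6118   1.5053   1.7372]
```

View pics/w18.png

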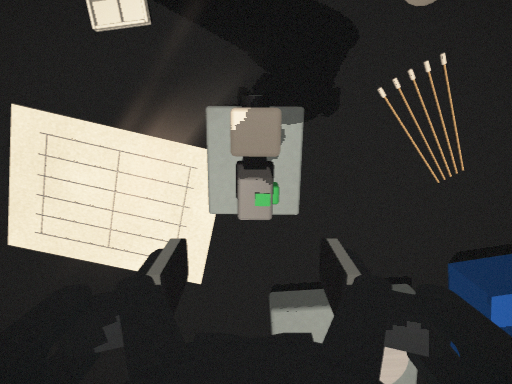

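>>> {"name": "step_arm", "arguments": {"plan": [[[40, 1.5, 2], 0, 0.5], [[40, 0, 0], 0, 0.5], [[25, 0, 0], 0, 0.5], [[0, 0, 0], 0, 0.5], [[0, 0, 0], 0, 0.5]]}}

```text
clock: 15.05
tcp_pos: [0.512, -0.3403, 0.185]
ee_rot: [0.136, 1.566, -0.136]
contact_force: [0.3, -0.4, 0.3]
finger_gap: 0.0641
```

```bash
python3 - <<'E'
from plant import arm, imaging
from h import *
print(arm.state()['tcp_pos'])
im=imaging.camera('wrist');cv2.imwrite('pics/w19.png',im)
E
```

```text
[ 0.51202115 -0.34027886  0.1850057 ]
```

View pics/w19.png

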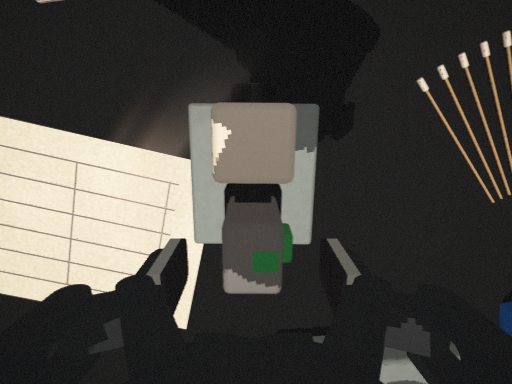

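>>> {"name": "step_arm", "arguments": {"plan": [[[14, 2, 0], 0, 0.5], [[13, 0, 0], 0, 0.5], [[0, 0, 0], 0, 0.2], [[0, 0, 0], 0, -0.1], [[0, 0, 0], 0, -0.2]], "force": 30}}

```text
clock: 15.6
tcp_pos: [0.514, -0.3391, 0.1585]
ee_rot: [0.135, 1.562, -0.137]
contact_force: [3.5, -1.9, -1.9]
finger_gap: 0.0342
```

>>> {"name": "step_arm", "arguments": {"plan": [[[0, 0, 0], 0, -0.8], [[0, 0, 0], 0, -0.8], [[0, 0, 0], 0, -0.8], [[0, 0, 0], 0, -0.8]], "force": 40}}

```text
clock: 16.0
tcp_pos: [0.5119, -0.3388, 0.159]
ee_rot: [0.137, 1.565, -0.137]
contact_force: [-2.6, 2.7, 5.4]
finger_gap: 0.0282
```

```bash
python3 - <<'E'
from plant import arm, imaging
from h import *
s=arm.state();print(s['tcp_pos'],s['finger_gap'],s['contact_force'])
im=imaging.camera('wrist');cv2.imwrite('pics/w20.png',im)
E
```

```text
[ 0.51190438 -0.33881795  0.15896238] 0.028202404688131254 [-2.63666261  2.66508135  5.37265684]
```

View pics/w20.png

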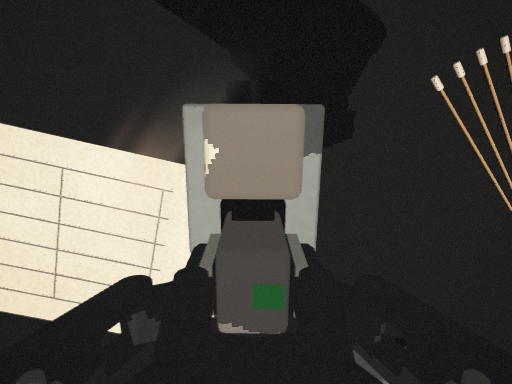

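>>> {"name": "step_arm", "arguments": {"plan": [[[-8, 0, 0], 0, -0.8], [[-16, 0, 0], 0, -0.8], [[-20, 0, 0], 0, -0.8], [[-20, 0, 0], 0, -0.8], [[0, 0, 0], 0, -0.8]]}}

```text
clock: 16.55
tcp_pos: [0.5119, -0.3387, 0.2232]
ee_rot: [0.137, 1.565, -0.137]
contact_force: [-0.6, 1.1, -3.4]
finger_gap: 0.0282
```

>>> {"name": "step_arm", "arguments": {"plan": [[[-16, 0, 0], 0, -0.8], [[-16, 0, 0], 0, -0.8], [[-12, 0, 0], 0, -0.8], [[-6, 0, 0], 0, -0.8], [[0, 0, 0], 0, -0.8]]}}

```text
clock: 17.05
tcp_pos: [0.5118, -0.3387, 0.2715]
ee_rot: [0.137, 1.566, -0.137]
contact_force: [-0.3, -0.3, -5.0]
finger_gap: 0.0282
```

>>> {"name": "step_arm", "arguments": {"plan": [[[-3, 0, 0], 0, -0.8], [[-2, 0, 0], 0, -0.8], [[-1, 0, 0], 0, -0.8], [[0, 0, 0], 0, -0.8]]}}

```text
clock: 17.45
tcp_pos: [0.5118, -0.3387, 0.2772]
ee_rot: [0.137, 1.567, -0.137]
contact_force: [-0.5, -0.1, -4.2]
finger_gap: 0.0279
```

>>> {"name": "step_arm", "arguments": {"plan": [[[-1, 0, 0], 0, -0.8], [[-1, 0, 0], 0, -0.8], [[0, 0, 0], 0, -0.8]]}}

```text
clock: 17.75
tcp_pos: [0.5118, -0.3387, 0.279]
ee_rot: [0.137, 1.567, -0.137]
contact_force: [1.0, 0.2, -6.0]
finger_gap: 0.0281
```

>>> {"name": "step_arm", "arguments": {"plan": [[[-1, 0, 0], 0, -0.8], [[0, 0, 0], 0, -0.8], [[0, 0, 0], 0, -0.8]]}}

```text
clock: 18.05
tcp_pos: [0.5118, -0.3387, 0.2791]
ee_rot: [0.137, 1.568, -0.137]
contact_force: [0.4, -3.2, -12.4]
finger_gap: 0.0284
```

```bash
python3 - <<'E'
from plant import arm, imaging
from h import *
f=lambda a,k:cv2.resize(a,None,fx=k,fy=k,interpolation=cv2.INTER_CUBIC)
a=imaging.camera('side')[60:270,170:330];d=imaging.camera('scene')[60:270,170:330]
cv2.imwrite('pics/f1.png',np.hstack([f(d,2.4),f(a,2.4)]))
cv2.imwrite('pics/f2.png',imaging.camera('wrist'))
s=arm.state();print(s['tcp_pos'],s['contact_force'],s['finger_gap'],s['clock'])
E
```

```text
[ 0.51180474 -0.33866981  0.27908839] [  1.74672005  -3.08267916 -14.98559106] 0.02845685450979596 18.2
```

View pics/f1.png

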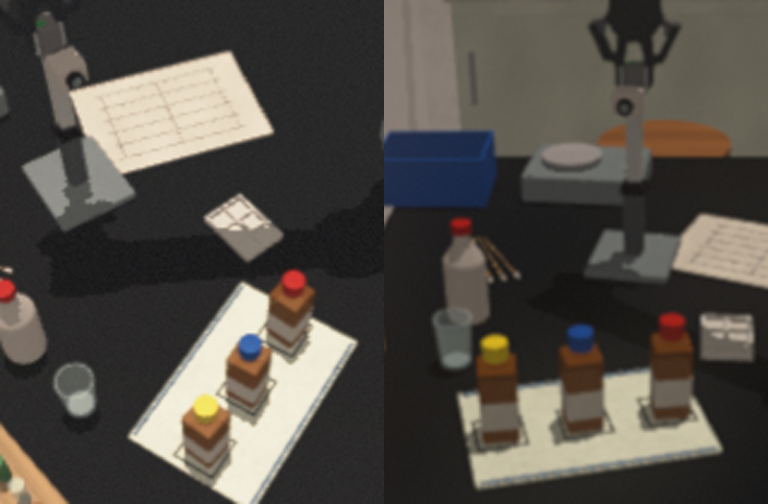

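View pics/f2.png

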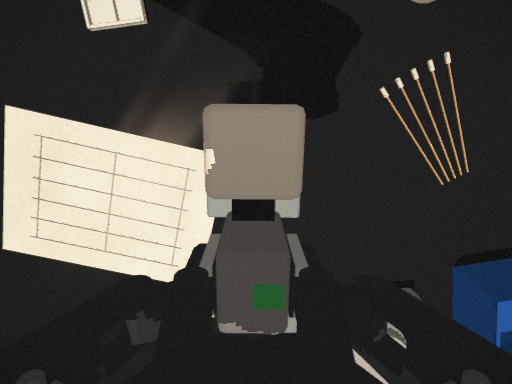

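The scene view shows the blue-capped bottle upright at about (248,375), between the red and yellow bottles. The side view shows the mast extended and gripped at about (632,75). Everything checks out, so I'm handing the job in.

```bash
python3 -c "
from plant import job
print(job.finish_job())"
```

```text
the job is handed in; nothing more can be done
None
```

I stood the blue-capped bottle upright on the empty middle square and let go. I then pinched the camera grip with the button in, pulled the mast up to the second stop, and handed the job in at 18.2 s while still holding it there.

**Bottle:** The first grasp on the cap did not let the bottle swing upright. I set it back down, took it near the end of the cap, and brought it up with a few quick lifts and by pivoting it on the lane. After release, the last close measurement put it about 2.5–3 mm off the square's centre in each direction, aligned with the lane.

**Camera mast:**
- **Height:** The mast rose 120 mm, from 0.159 to 0.279 m at the tool tip.
- **Stop:** The downward force then climbed from about 4 N to 12–15 N, which means it is against the end stop.
- **Button:** The fingers read 28.4 mm apart at a 40 N grip. With the button fully in I would expect 29 mm. The reading also ran about 1 mm low on the 30 mm cap, so I take it as fully pressed.

**Other items:** The last pictures show the red and yellow bottles, spot plate, wash bottle and one beaker where they stood. The second beaker was outside those crops; the arm never went near it. The scene camera and the wrist camera disagreed by about 4–6 mm on the square's position, and I went by the wrist camera.

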